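Start the sample shaker at its keys

ROBOT

A 6-joint arm with a two-finger parallel gripper is mounted at the origin on a cart in front of the work surface, level with it; the furniture and walls round the work are solid. World frame = base frame: x ahead of the robot, y to its left, z up, the work surface at z = 0. Lengths are in m, angles in rad, forces in N, time in s.
With the tool pointing down it reaches from about 0.35 to 0.975 m from the base axis. Payload 4.9 kg.
Tool frame: the origin (TCP) lies midway between the tips of the shut fingers; the grasp point (between the pads) lies 19 mm behind it; z points along the fingers, y is the direction in which the jaws open and shut (so a half turn about z gives the same grasp; the last joint's range is limited). The gripper opens to 85 mm and grips with 20 to 120 N. Pads are 22 mm wide; open, the fingers measure 114 mm over their backs; the gripper's body (76 mm by 85 mm) begins 54 mm behind the grasp point. The pads swing forward as they close: fully open they stand 13 mm farther back than shut.
Start: joints at [1.133, 0.053, 1.613, -0, 1.476, -0.119], TCP at [0.196, 0.593, 0.2] pointing down, gripper open.
Joint ranges: [-3.01, 3.01], [-1.01, 2.22], [0.06, 2.58], [-1.02, 4.17], [0.09, 2.62], [-3.14, 3.14]. Speed limits (rad/s): [2.57, 2.57, 3.14, 3.14, 3.14, 3.14].

INTERFACE

Orientations are given as a unit quaternion [w, x, y, z].
In Python, from plant import manip gives the robot as it stands. The module is installed in compiled form; this text tells all that it offers.
- The arm moves only by the tool move_arm, never from a script. Its argument "rows" is a list of rows, each an object of numbers: "tx", "ty", "tz": the shift along the tool's x, y, z in m; "ax", "ay", "az": the turn, a rotation vector about the tool's x, y, z in degrees; "jaw": the closure in counts, from 0 (fully open) to 255 (shut). In form: [{"tx": .., "ty": .., "tz": .., "ax": .., "ay": .., "az": .., "jaw": ..}, ...]. A call has 1 to 12 rows; each row shifts and turns the pose as measured when the row begins, along the tool's axes as they then stand; what a row does not reach is not made up. A row lasts 1/10 s, in which the tool goes at most 50 mm and 8.59 degrees, less where a joint would pass 70% of its speed; a pose out of reach is approached as far as the arm can. A call with a gripper value outside its range is refused whole. The fingers move at their own pace and stop on an object; the grip force is fixed at half the most. Time passes only in rows, so rows that do not move let the fingers close. It gives the time, the measured TCP pose, the force and the opening at its end, in the units of the state.
- manip.state(): the state, without advancing time (a new reading comes with each control period).
- manip.grab_frame(name): name is "side" or "top"; returns a dict with "color" (480x640x3 uint8, red, green, blue), "intrinsics" (3x3 intrinsics, pixels), "R" (3x3) and "t" (3): a world point X has camera coordinates R X + t. Camera axes: x right, y down, z forward; pixel columns grow to the right and rows downward; lengths in m; the calibration is good to about 2 mm. A picture is of the moment at which its call begins. There is no depth.
- manip.job_done(): hands the job in, once; it reports no verdict.
The state is a dict: "time": time; "joint_pos": joint angles; "joint_vel": joint speeds; "joint_efforts": joint torques, N m; "tool_pos": TCP position; "tool_rot": TCP orientation; "contact_force": force on the tool from outside, world axes, zero at the start; "ft_torque": the same for the moment, N m; "gripper_width": opening from 0.0 (shut) to 1.0 (fully open).
Only numpy, scipy, OpenCV 4.12 (cv2) and the standard library are available. Lean on these libraries where they do the work, as an engineer would, in place of code of your own. Each camera call takes 0.05 s, during which the arm holds its last target.

TASK

Start the sample shaker with the closed fingertips: first switch it on by pressing the raised near end of its rocker right down, then push the square key fully in so that it stays down, and then press the large round key fully in, hold it there for one second and let it come back. Leave the bar key and the small round key alone, and do not pick up or shift any of the bottles and other things standing about.

Things in the scene. Friction and masses are not known exactly. Their poses are not given: they have to be found in the camera images.
- shaker: the sample shaker, fixed on the bench, turned by up to 0.2 rad. Origin: on the bench under the centre of its key deck; x to its back (away from the robot), y to its left, z up. Deck: x -100..100, y -135..135 mm, flat, 55 mm above the bench; a low hood 65 mm high along its back edge (x 82..98). Left of it the shaking tray with two bottles (y 150..307 mm, floor at 50, rim at 64 mm)
- rocker_module: black seat of the power rocker at the right end of the deck, 68 x 36 x 4 mm; origin at the centre of its underside, on the deck, axes as the shaker's. In it tips a white paddle 26 mm wide: two flat halves, each 28 mm long, form a shallow V and tip about a line along y, 11 mm above the deck
- rocker (a joint): angle of the rocker paddle. 0 = off: its near half (-x, the robot's side) stands up at 0.44 rad, the end 23 mm above the deck, the far half is level. 0.44 = on: the near half is pressed level, 11 mm above the deck, the far half stands up. Starts at 0 to 0.06; 1 to 2 N at the press point moves it; hard stop at each end; stays where it is left
- rocker_press (a point): point on top of the near half of the rocker, 20 mm from its tipping line (18 mm toward -x of the seat's centre when off), where to press; it moves with the paddle and goes down about 8.5 mm from off to on
- square_module: key module with the square key: fixed black square seat 48 x 48 x 4 mm, white square cap 34 x 34 mm; origin at the centre of its underside, on the deck, axes as the shaker's. The four key modules stand in four slots, 2 by 2, 75 mm apart front to back and 80 mm side to side; which key is in which slot differs each time
- square_key (a joint): how far the square key is pushed in, m: starts at 0 to 0.001, fully in at 0.008 (hard stop). No spring: about 2 N moves it and it stays where it is left
- square_top (a point): centre of the square cap's top, 18 mm above the deck when out, 10 mm when fully in; moves with it
- round_module: key module with the large round key: fixed black round seat 50 mm in diameter, 4 mm high, white round cap of 36 mm diameter; origin at the centre of its underside, on the deck
- round_key (a joint): how far the large round key is pushed in, m: 0 out, 0.008 fully in (hard stop). A spring returns it; about 1 N starts it and 4 N holds it fully in
- round_top (a point): centre of the large round cap's top, 18 mm above the deck when out; moves with it
- bar_module: key module with the long narrow bar key, to be left alone: black seat 26 x 54 x 4 mm, white cap 14 x 42 mm (long along y), top 18 mm above the deck; origin at the centre of its underside
- bar_key (a joint): how far the bar key is pushed in, m: 0 out, 0.008 in; sprung like the round key
- small_module: key module with the small round key, to be left alone: black round seat 28 mm in diameter, 4 mm high, white round cap of 16 mm diameter, top 18 mm above the deck; origin at the centre of its underside
- small_key (a joint): how far the small round key is pushed in, m: 0 out, 0.008 in; sprung like the round key
- sample_bottle_a: glass milk sample bottle with white cap, 74 mm diameter, 136 mm high, loose on the shaking tray, the nearer one; origin at the centre of its foot
- sample_bottle_b: the same kind of bottle, the farther one on the tray; origin at the centre of its foot
- vial: small screw vial, 17 mm diameter, 52 mm high, loose on the deck behind the rocker; origin at the centre of its foot
- cup: lilac sample cup with dark rim, 49 mm diameter, 64 mm high, loose on the bench just right of the machine; origin at the centre of its foot
- tape: roll of tape lying flat, 100 mm diameter, 25 mm high, loose on the bench farther right; origin at the centre of its underside
Things that resemble listed ones, but are neither listed nor needed, are in the scene too. Leave any orange look-alike of the sample_bottle_b alone. What is shaped like the cup but blue is not meant.

How it is judged:
By the outcome, as a careful person would: the job done as asked, in the order asked, and still so for the second after the job is handed in, with the robot touching nothing.
It also fails if it takes over 48 s, if anything falls off the work surface, if the arm or the gripper's body presses on something with over 40 N, if the wrist force passes 120 N, or if a joint passes its speed limit or range.

## Working session

There is one attempt and no reset: what is moved stays moved. The work goes in short steps, Python scripts to look and compute and a tool call to move; the robot and the scene stay as the last step left them, time stands still between calls to the robot, and variables do not carry over. Pictures are saved under pics/ and viewed, and the job is handed in when it is done.

Besides the shell and the picture viewer there is one more tool, called after "Call:" as name(argument=value, ...) on one line, values as JSON. move_arm: Moves the arm, as the interface text tells. Its arguments: {"type":"object","properties":{"rows":{"type":"array"}},"required":["rows"]}

```bash
mkdir -p pics; python3 - <<'E'
from plant import manip
import cv2,numpy as np
s=manip.state();print({k:np.round(v,3) for k,v in s.items()})
for n in("top","side"):
    f=manip.grab_frame(n);cv2.imwrite(f"pics/{n}0.png",f["color"][:,:,::-1])
    print(n,f["intrinsics"],np.round(f["R"],4),np.round(f["t"],4))
    np.savez(f"{n}0.npz",**f)
E
```

```text
{'time': np.float64(0.0), 'joint_pos': array([ 1.133,  0.053,  1.614, -0.   ,  1.476, -0.119]), 'joint_vel': array([-0.001, -0.   ,  0.002, -0.002,  0.001, -0.001]), 'joint_efforts': array([-2.0000e-03, -3.9369e+01, -3.7018e+01, -0.0000e+00,  7.0000e-03,
        0.0000e+00]), 'tool_pos': array([0.196, 0.593, 0.199]), 'tool_rot': array([-0.   ,  0.159,  0.987, -0.001]), 'contact_force': array([-0.119,  0.346, -0.387]), 'ft_torque': array([-0.007, -0.037, -0.01 ]), 'gripper_width': np.float64(1.002)}
top [[486.76220177   0.         326.030319  ]
 [  0.         486.76220177 237.60920302]
 [  0.           0.           1.        ]] [[ 1.080e-02 -9.999e-01  3.000e-04]
 [-9.989e-01 -1.080e-02 -4.490e-02]
 [ 4.490e-02  2.000e-04 -9.990e-01]] [-0.0354  0.5256  1.2342]
side [[553.00795302   0.         320.930383  ]
 [  0.         553.00795302 241.14375861]
 [  0.           0.           1.        ]] [[ 9.057e-01 -4.238e-01 -1.000e-04]
 [-1.986e-01 -4.242e-01 -8.835e-01]
 [ 3.745e-01  8.003e-01 -4.684e-01]] [-0.4793  0.174   1.3627]
```

View pics/top0.png

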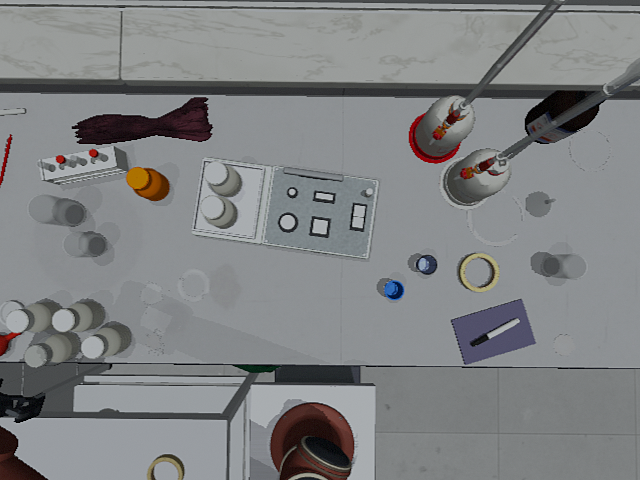

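View pics/side0.png

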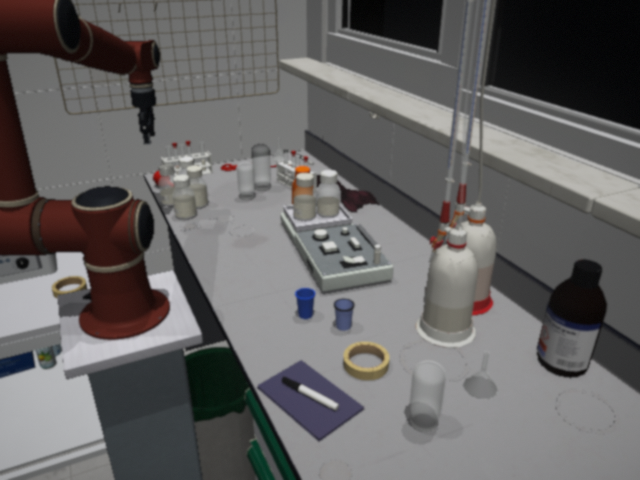

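The top view shows the machine: tray at (230,200), deck around (320,213), small round key (292,192), bar key (324,197), large round key (288,222), square key (320,227) and rocker (359,217). I'll check these in a close crop.

```bash
python3 - <<'E'
import cv2
i=cv2.imread("pics/top0.png");c=i[155:265,255:390]
cv2.imwrite("pics/crop0.png",cv2.resize(c,None,fx=5.4,fy=5.4,interpolation=cv2.INTER_CUBIC))
i=cv2.imread("pics/side0.png");c=i[215:295,285:395]
cv2.imwrite("pics/crops0.png",cv2.resize(c,None,fx=7,fy=7,interpolation=cv2.INTER_CUBIC))
E
```

```text
(no output)
```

View pics/crop0.png

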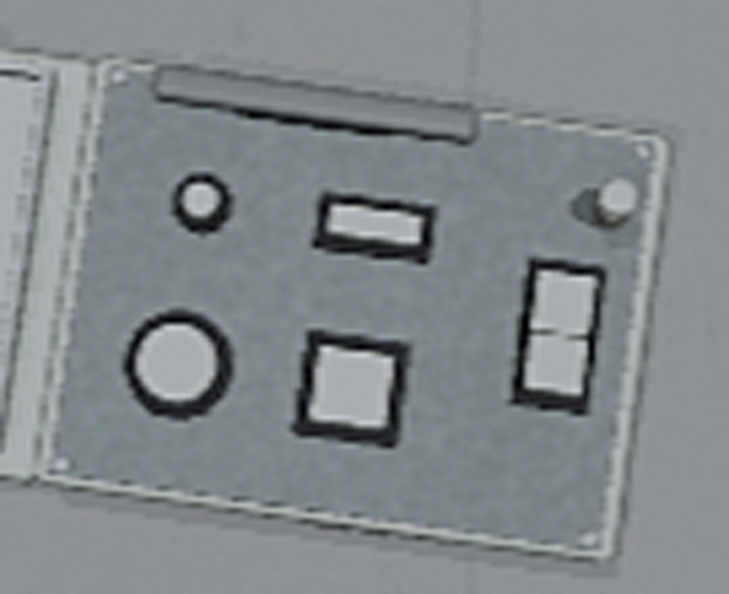

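View pics/crops0.png

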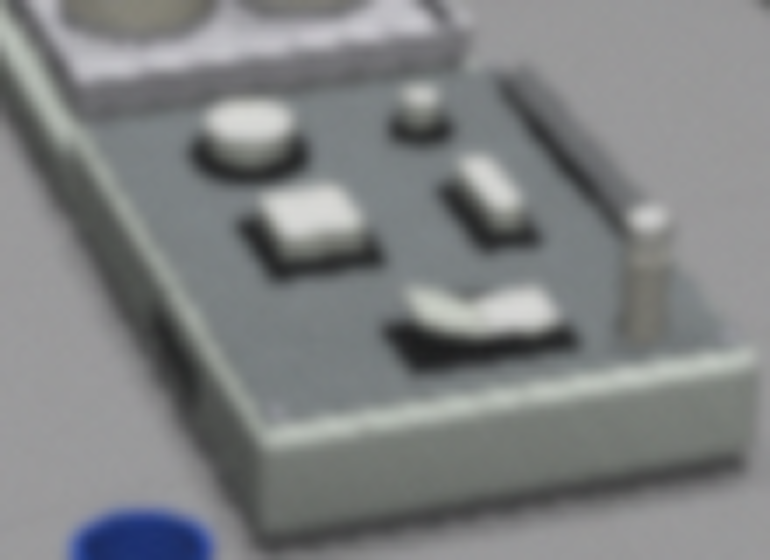

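The crop confirms it: large round cap (179,362), square cap (351,387), and the rocker's near half (558,365) below its tipping line (562,332). Next I'll measure the points.

```bash
cat > h.py <<'E'
import numpy as np
def ray(f,uv,z):
    K,R,t=f["intrinsics"],f["R"],f["t"]
    d=R.T@np.linalg.solve(K,[uv[0],uv[1],1]);c=-R.T@t
    return c+d*(z-c[2])/d[2]
def proj(f,X):
    p=f["K" if "K" in f else "intrinsics"]@(f["R"]@np.array(X)+f["t"]);return p[:2]/p[2]
E
python3 - <<'E'
import numpy as np,cv2
from h import *
f=dict(np.load("top0.npz"));s=dict(np.load("side0.npz"))
g=cv2.cvtColor(f["color"],cv2.COLOR_RGB2GRAY)
u=6
roi=cv2.resize(g[155:265,255:390],None,fx=u,fy=u,interpolation=cv2.INTER_CUBIC)
def full(p): return (np.array(p)+.5)/u-.5+[255,155]
_,b=cv2.threshold(roi,75,255,cv2.THRESH_BINARY_INV)
cs,_=cv2.findContours(b,cv2.RETR_EXTERNAL,cv2.CHAIN_APPROX_NONE)
for c in cs:
    if cv2.contourArea(c)<1500: continue
    m=np.zeros_like(roi);cv2.drawContours(m,[c],-1,255,-1)
    w=((m>0)&(roi>140)).astype(np.uint8)
    n,l,st,ce=cv2.connectedComponentsWithStats(w)
    r=cv2.minAreaRect(c)
    print("seat",np.round(full(r[0]),1),"mm",np.round(np.array(r[1])/u/486.8*1175,0),round(r[2],1),np.round(ray(f,full(r[0]),.057),4))
    for k in range(1,n):
        if st[k,4]>150:
            p=full(ce[k]); mm=(l==k).astype(np.uint8);cc=cv2.findContours(mm,0,1)[0][0]
            X=ray(f,p,.073)
            print("  cap",np.round(p,2),np.round(np.array(cv2.minAreaRect(cc)[1])/u/486.8*1160,0),np.round(X,4),"z.066",np.round(ray(f,p,.066),4),"side px",np.round(proj(s,X),1))
E
```

```text
seat [319.6 226.6] mm [48. 48.] 8.1 [ 0.5509 -0.0135  0.057 ]
  cap [319.66 226.28] [34. 33.] [ 0.5506 -0.0139  0.073 ] z.066 [ 0.5511 -0.0138  0.066 ] side px [330.1 243.4]
seat [287.5 222.1] mm [48. 48.] 45.0 [0.5611 0.0658 0.057 ]
  cap [287.21 221.65] [33. 33.] [0.5611 0.0653 0.073 ] z.066 [0.5616 0.0659 0.066 ] side px [321.4 230.9]
seat [357.8 216.9] mm [36. 67.] 7.5 [ 0.5761 -0.1076  0.057 ]
  cap [358.21 216.07] [26. 52.] [ 0.5766 -0.1076  0.073 ] z.066 [ 0.5772 -0.1081  0.066 ] side px [354.5 256.6]
seat [323.9 196.8] mm [53. 27.] 8.1 [ 0.625  -0.0233  0.057 ]
  cap [324.01 196.02] [40. 13.] [ 0.6248 -0.0237  0.073 ] z.066 [ 0.6257 -0.0237  0.066 ] side px [355.6 239.5]
seat [291.9 192.2] mm [27. 26.] 39.8 [0.6356 0.0561 0.057 ]
  cap [291.65 191.49] [14. 14.] [0.6351 0.0555 0.073 ] z.066 [0.6361 0.056  0.066 ] side px [345.8 227.4]
seat [319.2 178.1] mm [108.   5.] 7.6 [ 0.6714 -0.0112  0.057 ]
```

Positions hold up: seat and cap sizes match, the key spacing is 80 × 75 mm, yaw is about -0.132 rad, and the side-view reprojections agree. Targets, in world coordinates:
- **Rocker press point:** (0.5585, -0.105), z 0.0745 → 0.066
- **Square key:** (0.551, -0.0137), z 0.073 → 0.065
- **Round key:** (0.561, 0.0655), z 0.073 → 0.065

First I'll rise, shut the jaws and align the tool with the machine.

Call:
move_arm(rows=[{"tz":-0.03,"az":-3.5,"jaw":255},{"tz":-0.04,"az":-3.6,"jaw":255},{"tz":-0.03,"az":-3.6,"jaw":255},{"jaw":255}])

```text
schema error: expected keys tx, ty, tz, ax, ay, az, jaw
```

Call:
move_arm(rows=[{"tx":0,"ty":0,"tz":-0.03,"ax":0,"ay":0,"az":-3.5,"jaw":255},{"tx":0,"ty":0,"tz":-0.04,"ax":0,"ay":0,"az":-3.6,"jaw":255},{"tx":0,"ty":0,"tz":-0.03,"ax":0,"ay":0,"az":-3.6,"jaw":255},{"tx":0,"ty":0,"tz":0,"ax":0,"ay":0,"az":0,"jaw":255}])

```text
time: 0.5
tool_pos: [0.1947, 0.591, 0.2967]
tool_rot: [-0.002, 0.062, 0.998, -0.006]
contact_force: [-0.5, -0.1, 0.7]
gripper_width: 0.329
```

Call:
move_arm(rows=[{"tx":-0.026,"ty":-0.038,"tz":0,"ax":0,"ay":0,"az":0,"jaw":255},{"tx":-0.026,"ty":-0.038,"tz":0,"ax":0,"ay":0,"az":0,"jaw":255},{"tx":-0.026,"ty":-0.038,"tz":0,"ax":0,"ay":0,"az":0,"jaw":255},{"tx":-0.026,"ty":-0.038,"tz":0,"ax":0,"ay":0,"az":0,"jaw":255},{"tx":-0.026,"ty":-0.038,"tz":0,"ax":0,"ay":0,"az":0,"jaw":255},{"tx":-0.026,"ty":-0.038,"tz":0,"ax":0,"ay":0,"az":0,"jaw":255},{"tx":-0.026,"ty":-0.038,"tz":0,"ax":0,"ay":0,"az":0,"jaw":255},{"tx":-0.026,"ty":-0.038,"tz":0,"ax":0,"ay":0,"az":0,"jaw":255},{"tx":-0.026,"ty":-0.038,"tz":0,"ax":0,"ay":0,"az":0,"jaw":255},{"tx":-0.026,"ty":-0.038,"tz":0,"ax":0,"ay":0,"az":0,"jaw":255},{"tx":-0.026,"ty":-0.038,"tz":0,"ax":0,"ay":0,"az":0,"jaw":255},{"tx":-0.026,"ty":-0.038,"tz":0,"ax":0,"ay":0,"az":0,"jaw":255}])

```text
time: 1.7
tool_pos: [0.4478, 0.0827, 0.2821]
tool_rot: [-0.01, 0.061, 0.998, -0.012]
contact_force: [0.7, 0.8, -1.0]
gripper_width: -0.003
```

```bash
cat > go.py <<'E'
import sys,numpy as np
from scipy.spatial.transform import Rotation as Ro
from plant import manip
T=np.array([float(a) for a in sys.argv[1:4]])
s=manip.state();q=s["tool_rot"];R=Ro.from_quat([q[1],q[2],q[3],q[0]])
a=-0.132
D=Ro.from_matrix(np.array([[-np.cos(a),-np.sin(a),0],[-np.sin(a),np.cos(a),0],[0,0,-1]]).T.T) if 0 else Ro.from_matrix(np.column_stack([[-np.cos(a),-np.sin(a),0],[-np.sin(a),np.cos(a),0],[0,0,-1]]))
print("pos",np.round(s["tool_pos"],4),"d tool",np.round(R.inv().apply(T-s["tool_pos"]),4),"rot deg",np.round((R.inv()*D).as_rotvec(degrees=True),2),"F",np.round(s["contact_force"],2))
E
python3 go.py .5585 -.105 .13
```

```text
pos [0.4478 0.0827 0.2821] d tool [-0.1357 -0.1691  0.1538] rot deg [-1.4  -1.06  0.54] F [ 0.73  0.83 -0.98]
```

Call:
move_arm(rows=[{"tx":-0.023,"ty":-0.028,"tz":0.018,"ax":-0.5,"ay":-0.4,"az":0.2,"jaw":255},{"tx":-0.023,"ty":-0.028,"tz":0.02,"ax":-0.5,"ay":-0.4,"az":0.2,"jaw":255},{"tx":-0.023,"ty":-0.028,"tz":0.025,"ax":-0.4,"ay":-0.3,"az":0.1,"jaw":255},{"tx":-0.023,"ty":-0.028,"tz":0.025,"ax":0,"ay":0,"az":0,"jaw":255},{"tx":-0.023,"ty":-0.028,"tz":0.025,"ax":0,"ay":0,"az":0,"jaw":255},{"tx":-0.02,"ty":-0.026,"tz":0.025,"ax":0,"ay":0,"az":0,"jaw":255},{"tx":0,"ty":0,"tz":0,"ax":0,"ay":0,"az":0,"jaw":255}])

```text
time: 2.4
tool_pos: [0.5583, -0.1128, 0.1291]
tool_rot: [-0.004, 0.073, 0.997, 0.002]
contact_force: [-0.6, 0.1, -0.2]
gripper_width: -0.002
```

```bash
python3 go.py .5585 -.105 .085
```

```text
pos [ 0.5583 -0.1128  0.1291] d tool [0.0006 0.0076 0.0441] rot deg [ 0.19 -0.47 -0.82] F [-0.61  0.07 -0.15]
```

Call:
move_arm(rows=[{"tx":0,"ty":0.004,"tz":0.015,"ax":0.2,"ay":-0.4,"az":-0.8,"jaw":255},{"tx":0,"ty":0.004,"tz":0.02,"ax":0,"ay":0,"az":0,"jaw":255},{"tx":0,"ty":0,"tz":0.008,"ax":0,"ay":0,"az":0,"jaw":255},{"tx":0,"ty":0,"tz":0,"ax":0,"ay":0,"az":0,"jaw":255}])

```text
time: 2.8
tool_pos: [0.5562, -0.1036, 0.0805]
tool_rot: [-0.004, 0.068, 0.998, 0.001]
contact_force: [-1.1, 0.5, 0.7]
gripper_width: -0.001
```

```bash
python3 go.py .5585 -.105 .066; python3 - <<'E'
from plant import manip
import cv2
for n,(r,c) in {"top":((155,265),(255,390)),"side":((195,295),(285,395))}.items():
    i=manip.grab_frame(n)["color"][r[0]:r[1],c[0]:c[1],::-1]
    cv2.imwrite(f"pics/{n}1.png",cv2.resize(i,None,fx=5.4,fy=5.4,interpolation=cv2.INTER_CUBIC))
E
```

```text
pos [ 0.5562 -0.1036  0.0805] d tool [-0.0026 -0.0011  0.0145] rot deg [ 0.11 -0.47 -0.22] F [-1.13  0.47  0.69]
```

View pics/side1.png

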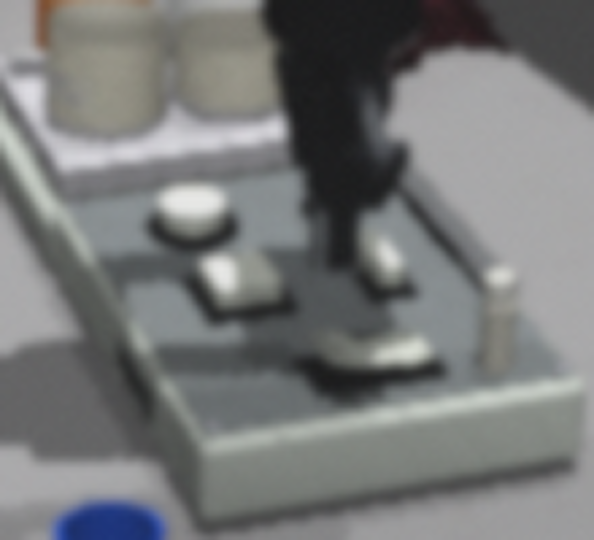

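```bash
python3 - <<'E'
from plant import manip
from h import *
s=manip.state();p=s["tool_pos"];print(s["time"],p,s["joint_vel"],s["gripper_width"])
for n in("side","top"):
    f=dict(np.load(n+"0.npz"));u=proj(f,p);o=(285,195) if n=="side" else (255,155)
    print(n,u,(u-o)*5.4, (proj(f,p+[0,0,.02])-o)*5.4)
E
```

```text
2.9 [ 0.5572424  -0.10404401  0.08220984] [-0.00130307 -0.0117273  -0.02370625 -0.00177819 -0.005483   -0.00271922] 0.00021566980047670482
side [347.45935296 254.45495442] [337.280506   321.05675389] [338.21008467 284.88592793]
top [356.91690128 223.68709313] [550.35126689 370.91030291] [553.24317815 367.57039122]
```

View pics/top1.png

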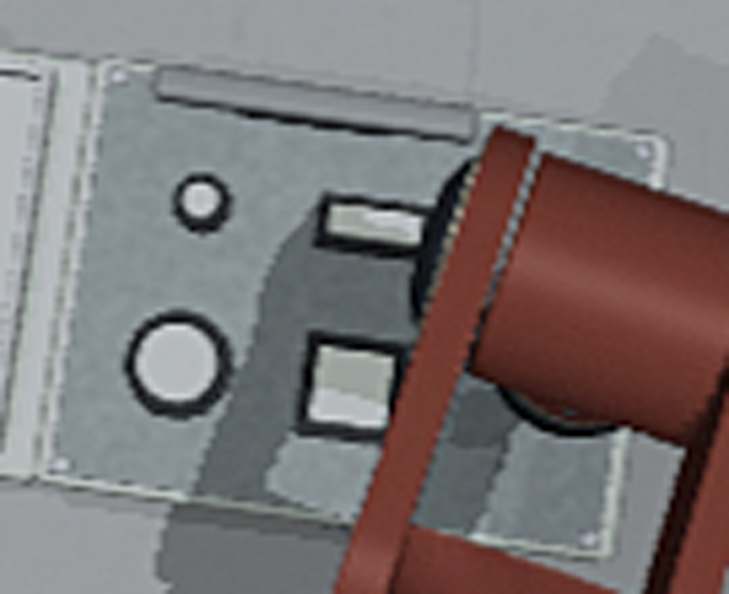

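```bash
python3 - <<'E'
from plant import manip
import cv2
i=manip.grab_frame("side")["color"][210:280,310:390,::-1]
i=cv2.convertScaleAbs(i,alpha=1.6,beta=-20)
cv2.imwrite("pics/side2.png",cv2.resize(i,None,fx=8,fy=8,interpolation=cv2.INTER_CUBIC))
E
```

```text
(no output)
```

View pics/side2.png

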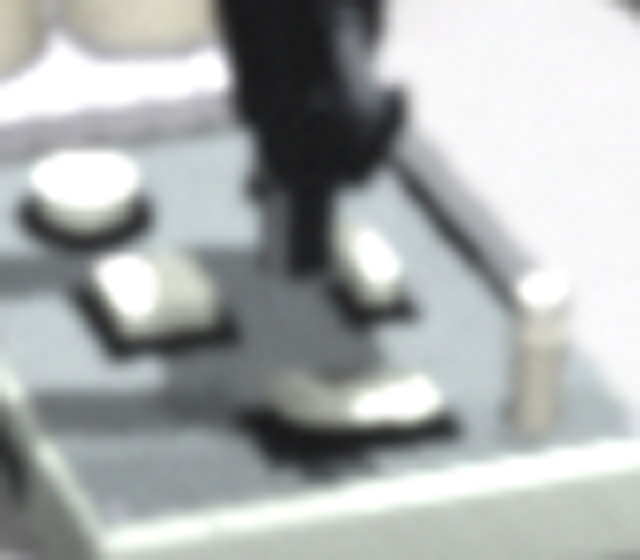

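```bash
python3 - <<'E'
from h import *
import cv2
f=dict(np.load("side0.npz"));p=np.array([.196,.593,.199]);print((proj(f,p)-[110,90])*8,(proj(f,p+[0,0,.013])-[110,90])*8,(proj(f,p+[0,0,.05])-[110,90])*8)
i=f["color"][90:160,110:190,::-1];i=cv2.convertScaleAbs(i,alpha=1.6)
cv2.imwrite("pics/side3.png",cv2.resize(i,None,fx=8,fy=8,interpolation=cv2.INTER_CUBIC))
E
```

```text
[341.12040568 497.76889058] [336.5933522  467.32489143] [323.54047716 379.54556263]
```

View pics/side3.png

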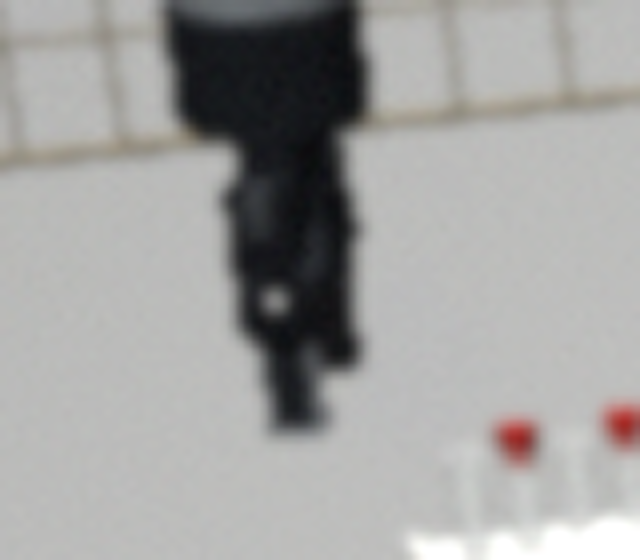

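```bash
python3 - <<'E'
from plant import manip
from h import *
import cv2
p=manip.state()["tool_pos"]
fs={n:manip.grab_frame(n) for n in("side","top")}
out=[]
for (n,f,p,o) in (("side",fs["side"],p,(270,130)),("top",fs["top"],p,(270,130)),("side",dict(np.load("side0.npz")),np.array([.196,.593,.199]),(80,20)),("top",dict(np.load("top0.npz")),np.array([.196,.593,.199]),(0,330))):
    c=f["color"][o[1]:o[1]+150,o[0]:o[0]+150,::-1]
    im=cv2.resize(cv2.convertScaleAbs(c,alpha=1.4),(400,400) if 0 else (300,300),interpolation=cv2.INTER_CUBIC); k=2
    for z in (0,.02,.04,.06,.08,.1,.15,.2):
        u=(proj(f,p+[0,0,z])-o)*k
        cv2.circle(im,tuple(int(v) for v in u),2,(0,255,0) if z else (0,0,255),-1)
    out.append(im)
cv2.imwrite("pics/axis.png",np.vstack([np.hstack(out[:2]),np.hstack(out[2:])]))
E
```

```text
(no output)
```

View pics/axis.png

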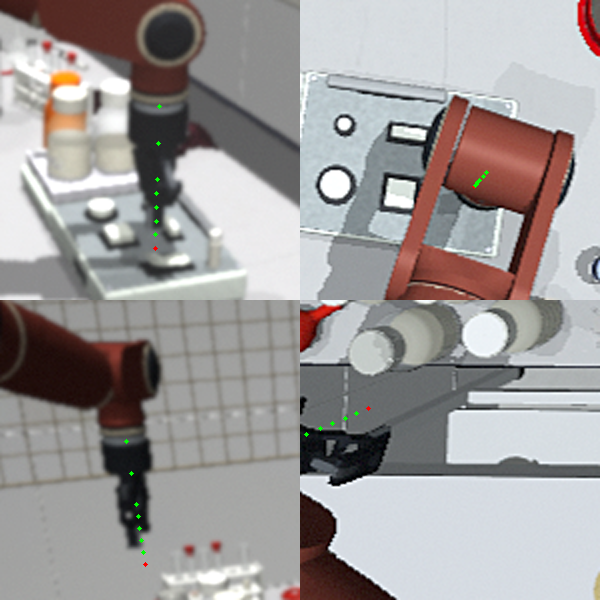

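The side view shows the closed fingertip about 10 px above where the reported TCP projects, although the rocker itself reprojects correctly. That could mean the visible tip is up to 30 mm higher, or that the picture differs from the reported pose. I'll descend in small steps and let the contact force decide.

Call:
move_arm(rows=[{"tx":-0.001,"ty":-0.001,"tz":0.002,"ax":0,"ay":0,"az":0,"jaw":255},{"tx":0,"ty":0,"tz":0.003,"ax":0,"ay":0,"az":0,"jaw":255},{"tx":0,"ty":0,"tz":0.002,"ax":0,"ay":0,"az":0,"jaw":255}])

```text
time: 3.35
tool_pos: [0.5611, -0.1064, 0.079]
tool_rot: [0.001, 0.068, 0.998, -0.0]
contact_force: [-0.0, -0.6, -0.2]
gripper_width: 0.001
```

```bash
python3 go.py .5585 -.105 .066; python3 - <<'E'
from plant import manip
import cv2
i=manip.grab_frame("side")["color"][210:280,310:390,::-1]
i=cv2.convertScaleAbs(i,alpha=1.6,beta=-20)
cv2.imwrite("pics/side4.png",cv2.resize(i,None,fx=8,fy=8,interpolation=cv2.INTER_CUBIC))
E
```

```text
pos [ 0.5611 -0.1064  0.079 ] d tool [0.0028 0.0011 0.013 ] rot deg [-0.    0.13 -0.24] F [-0.01 -0.62 -0.18]
```

View pics/side4.png

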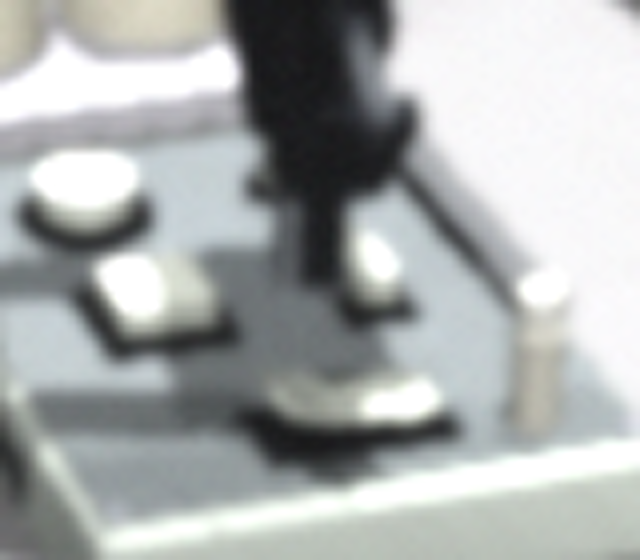

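Call:
move_arm(rows=[{"tx":0.001,"ty":0,"tz":0.004,"ax":0,"ay":0,"az":0,"jaw":255},{"tx":0.001,"ty":0,"tz":0.003,"ax":0,"ay":0,"az":0,"jaw":255},{"tx":0,"ty":0,"tz":0.003,"ax":0,"ay":0,"az":0,"jaw":255}])

```text
time: 3.7
tool_pos: [0.5589, -0.1062, 0.0681]
tool_rot: [0.001, 0.068, 0.998, -0.0]
contact_force: [0.9, -0.7, 0.1]
gripper_width: 0.001
```

```bash
python3 go.py .5585 -.105 .066; python3 - <<'E'
from plant import manip
import cv2
i=manip.grab_frame("side")["color"][210:280,310:390,::-1]
i=cv2.convertScaleAbs(i,alpha=1.6,beta=-20)
cv2.imwrite("pics/side5.png",cv2.resize(i,None,fx=8,fy=8,interpolation=cv2.INTER_CUBIC))
E
```

```text
pos [ 0.5589 -0.1062  0.0681] d tool [0.0006 0.0012 0.0021] rot deg [-0.    0.12 -0.24] F [ 0.87 -0.68  0.13]
```

View pics/side5.png

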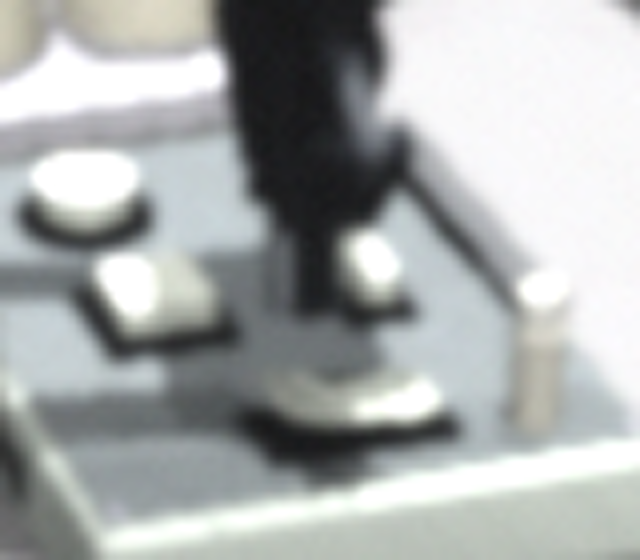

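```bash
python3 - <<'E'
from h import *
import cv2
f=dict(np.load("side0.npz"));t=dict(np.load("top0.npz"))
c=t["color"][370:430,0:70,::-1]
cv2.imwrite("pics/topgrip.png",cv2.resize(cv2.convertScaleAbs(c,alpha=2),None,fx=10,fy=10,interpolation=cv2.INTER_CUBIC))
p=np.array([.196,.593,.199])
y=np.array([.314,.949,0]);x=np.array([-.949,.314,0])
for s in(-1,1):
  for h in (.013,.043):
    for w in(-.011,.011):
      q=p+s*.0425*y+w*x+[0,0,h]; print(s,h,w,"top crop",np.round((proj(t,q)-[0,370])*10),"side crop",np.round((proj(f,q)-[110,90])*8))
E
```

```text
-1 0.013 -0.011 top crop [511. 173.] side crop [349. 500.]
-1 0.013 0.011 top crop [475. 273.] side crop [293. 502.]
-1 0.043 -0.011 top crop [429. 212.] side crop [338. 428.]
-1 0.043 0.011 top crop [392. 314.] side crop [281. 430.]
1 0.013 -0.011 top crop [135.  42.] side crop [379. 434.]
1 0.013 0.011 top crop [ 99. 141.] side crop [325. 436.]
1 0.043 -0.011 top crop [42. 76.] side crop [369. 364.]
1 0.043 0.011 top crop [  4. 178.] side crop [314. 366.]
```

View pics/topgrip.png

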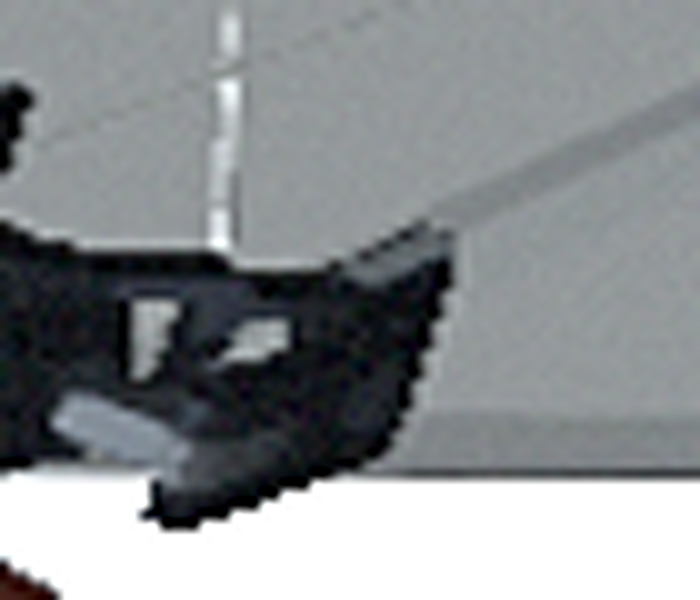

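Two-view check at the start pose: with both finger tips 30 mm above the reported TCP (plus the 13 mm swing), they match the top view at (44,392) and (3,380) and the side view too. There is also no contact at a reported z of 0.068. So the real tip sits about 30 mm behind the reported TCP along the tool axis, and lateral position is right. I'll use that offset, expecting contact near a reported z of 0.047 and the rocker fully down near 0.036.

Call:
move_arm(rows=[{"tx":0,"ty":0.001,"tz":0.006,"ax":0,"ay":0,"az":0,"jaw":255},{"tx":0,"ty":0,"tz":0.005,"ax":0,"ay":0,"az":0,"jaw":255},{"tx":0,"ty":0,"tz":0.003,"ax":0,"ay":0,"az":0,"jaw":255},{"tx":0,"ty":0,"tz":0.001,"ax":0,"ay":0,"az":0,"jaw":255}])

```text
time: 4.15
tool_pos: [0.5582, -0.1048, 0.0504]
tool_rot: [-0.0, 0.068, 0.998, 0.0]
contact_force: [-0.6, 0.3, -0.5]
gripper_width: -0.002
```

```bash
python3 go.py .5585 -.105 .036
```

```text
pos [ 0.5582 -0.1048  0.0504] d tool [-0.0003 -0.0002  0.0144] rot deg [ 0.02 -0.01 -0.24] F [-0.61  0.33 -0.5 ]
```

Call:
move_arm(rows=[{"tx":0,"ty":0,"tz":0.003,"ax":0,"ay":0,"az":0,"jaw":255},{"tx":0,"ty":0,"tz":0.003,"ax":0,"ay":0,"az":0,"jaw":255}])

```text
time: 4.35
tool_pos: [0.5585, -0.1049, 0.0443]
tool_rot: [0.0, 0.068, 0.998, 0.0]
contact_force: [-0.3, 0.6, 1.5]
gripper_width: -0.002
```

Call:
move_arm(rows=[{"tx":0,"ty":0,"tz":0.003,"ax":0,"ay":0,"az":0,"jaw":255}])

```text
time: 4.45
tool_pos: [0.5587, -0.105, 0.0414]
tool_rot: [0.0, 0.068, 0.998, 0.0]
contact_force: [0.5, 1.7, 1.2]
gripper_width: -0.002
```

Call:
move_arm(rows=[{"tx":0,"ty":0,"tz":0.003,"ax":0,"ay":0,"az":0,"jaw":255}])

```text
time: 4.55
tool_pos: [0.5589, -0.1051, 0.0385]
tool_rot: [0.001, 0.068, 0.998, -0.0]
contact_force: [-0.4, -0.6, 2.1]
gripper_width: 0.001
```

```bash
cat > look.py <<'E'
import sys,cv2
from plant import manip
i=manip.grab_frame("side")["color"][210:280,310:390,::-1]
i=cv2.convertScaleAbs(i,alpha=1.6,beta=-20)
cv2.imwrite(f"pics/{sys.argv[1]}.png",cv2.resize(i,None,fx=8,fy=8,interpolation=cv2.INTER_CUBIC))
E
python3 look.py side6;python3 go.py .5585 -.105 .036
```

```text
pos [ 0.5586 -0.105   0.0379] d tool [ 0.0001 -0.      0.0019] rot deg [ 0.01  0.04 -0.24] F [ 0.4  -0.55 -0.14]
```

View pics/side6.png

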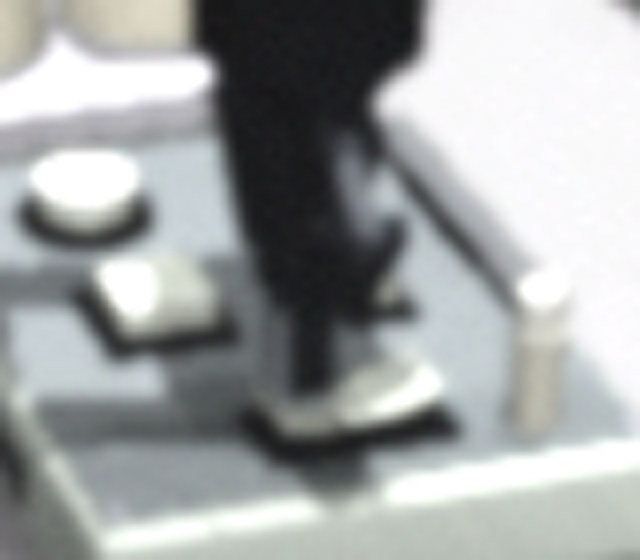

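The side view shows the tip on the near half at (310,390), which is tipping down while the far half rises at (430,370). I'll keep going to the hard stop.

Call:
move_arm(rows=[{"tx":0,"ty":0,"tz":0.003,"ax":0,"ay":0,"az":0,"jaw":255}])

```text
time: 4.7
tool_pos: [0.5589, -0.1051, 0.0352]
tool_rot: [0.001, 0.068, 0.998, -0.0]
contact_force: [0.1, -0.4, 2.3]
gripper_width: -0.003
```

Call:
move_arm(rows=[{"tx":0,"ty":0,"tz":0.002,"ax":0,"ay":0,"az":0,"jaw":255}])

```text
time: 4.8
tool_pos: [0.559, -0.1051, 0.0348]
tool_rot: [0.0, 0.068, 0.998, 0.0]
contact_force: [-9.1, 3.0, 18.0]
gripper_width: -0.004
```

Call:
move_arm(rows=[{"tx":0,"ty":0,"tz":0.002,"ax":0,"ay":0,"az":0,"jaw":255}])

```text
time: 4.9
tool_pos: [0.5589, -0.1051, 0.0348]
tool_rot: [-0.001, 0.068, 0.998, 0.0]
contact_force: [-7.2, 1.9, 14.6]
gripper_width: -0.0
```

Hard stop at a reported z of 0.0348 with 15–18 N, so the tip offset is 31 mm. Keys should therefore touch near 0.042 and bottom near 0.034. I'll lift off and move over the square key.

Call:
move_arm(rows=[{"tx":0,"ty":0,"tz":-0.02,"ax":0,"ay":0,"az":0,"jaw":255},{"tx":0,"ty":0,"tz":-0.03,"ax":0,"ay":0,"az":0,"jaw":255},{"tx":0,"ty":0.03,"tz":0,"ax":0,"ay":0,"az":0,"jaw":255},{"tx":0.005,"ty":0.03,"tz":0,"ax":0,"ay":0,"az":0,"jaw":255},{"tx":0.013,"ty":0.03,"tz":0,"ax":0,"ay":0,"az":0,"jaw":255},{"tx":0,"ty":0,"tz":0,"ax":0,"ay":0,"az":0,"jaw":255}])

```text
time: 5.5
tool_pos: [0.554, -0.0116, 0.0865]
tool_rot: [0.0, 0.07, 0.998, 0.0]
contact_force: [0.2, -0.8, -0.5]
gripper_width: -0.002
```

```bash
python3 go.py .551 -.0137 .05; python3 look.py side7
```

```text
pos [ 0.554  -0.0116  0.0865] d tool [ 0.0027 -0.0026  0.0365] rot deg [ 0.05  0.03 -0.41] F [ 0.23 -0.81 -0.48]
```

View pics/side7.png

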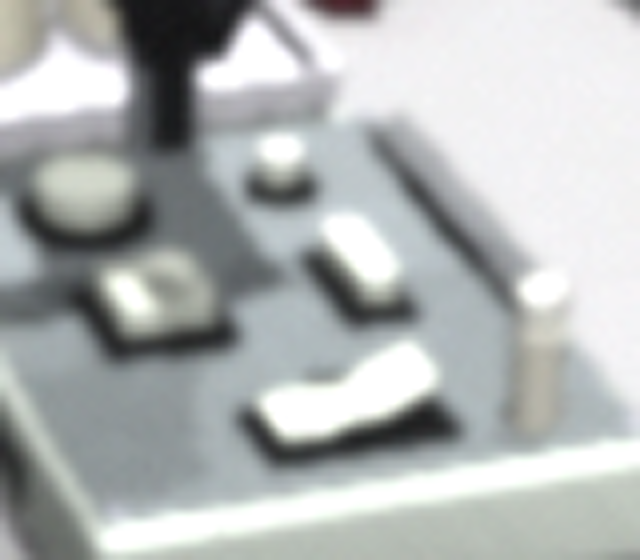

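The rocker is on: near half level at (290,410), far half raised at (410,360). Now I'll descend on the square key.

Call:
move_arm(rows=[{"tx":0.003,"ty":-0.003,"tz":0.012,"ax":0,"ay":0,"az":-0.4,"jaw":255},{"tx":0,"ty":0,"tz":0.015,"ax":0,"ay":0,"az":0,"jaw":255},{"tx":0,"ty":0,"tz":0.008,"ax":0,"ay":0,"az":0,"jaw":255}])

```text
time: 5.85
tool_pos: [0.5522, -0.0179, 0.05]
tool_rot: [0.002, 0.067, 0.998, -0.001]
contact_force: [0.1, 0.3, -0.3]
gripper_width: -0.003
```

```bash
python3 go.py .551 -.0137 .034
```

```text
pos [ 0.5522 -0.0179  0.05  ] d tool [0.0018 0.004  0.016 ] rot deg [-0.06  0.24 -0.1 ] F [ 0.08  0.33 -0.29]
```

Call:
move_arm(rows=[{"tx":0.001,"ty":0.004,"tz":0.002,"ax":0,"ay":0,"az":0,"jaw":255},{"tx":0,"ty":0,"tz":0.003,"ax":0,"ay":0,"az":0,"jaw":255},{"tx":0,"ty":0,"tz":0.003,"ax":0,"ay":0,"az":0,"jaw":255},{"tx":0,"ty":0,"tz":0.003,"ax":0,"ay":0,"az":0,"jaw":255}])

```text
time: 6.25
tool_pos: [0.55, -0.0147, 0.0353]
tool_rot: [-0.001, 0.068, 0.998, -0.0]
contact_force: [-0.4, 0.1, 1.2]
gripper_width: 0.006
```

Call:
move_arm(rows=[{"tx":0,"ty":0,"tz":0.003,"ax":0,"ay":0,"az":0,"jaw":255}])

```text
time: 6.35
tool_pos: [0.5503, -0.0148, 0.0336]
tool_rot: [-0.001, 0.068, 0.998, -0.0]
contact_force: [-10.2, 1.5, 21.5]
gripper_width: 0.004
```

Call:
move_arm(rows=[{"tx":0,"ty":0,"tz":0.003,"ax":0,"ay":0,"az":0,"jaw":255}])

```text
time: 6.45
tool_pos: [0.5503, -0.0148, 0.0335]
tool_rot: [-0.002, 0.068, 0.998, -0.0]
contact_force: [-13.4, 3.1, 25.9]
gripper_width: -0.001
```

Hard stop at a reported z of 0.0335, as expected, with 26 N. I'll lift off and move over the large round key.

Call:
move_arm(rows=[{"tx":0,"ty":0,"tz":-0.02,"ax":0,"ay":0,"az":0,"jaw":255},{"tx":0,"ty":0,"tz":-0.03,"ax":0,"ay":0,"az":0,"jaw":255},{"tx":0,"ty":0.026,"tz":0,"ax":0,"ay":0,"az":0,"jaw":255},{"tx":0,"ty":0.026,"tz":0,"ax":0,"ay":0,"az":0,"jaw":255},{"tx":0,"ty":0.026,"tz":0,"ax":0,"ay":0,"az":0,"jaw":255},{"tx":0,"ty":0,"tz":0,"ax":0,"ay":0,"az":0,"jaw":255}])

```text
time: 7.05
tool_pos: [0.5645, 0.0637, 0.0885]
tool_rot: [0.002, 0.069, 0.998, -0.001]
contact_force: [-0.5, -0.8, -0.4]
gripper_width: 0.001
```

```bash
python3 go.py .561 .0655 .05; python3 look.py side8
```

```text
pos [0.5645 0.0637 0.0885] d tool [0.0039 0.0013 0.0385] rot deg [-0.07  0.26 -0.37] F [-0.48 -0.77 -0.39]
```

View pics/side8.png

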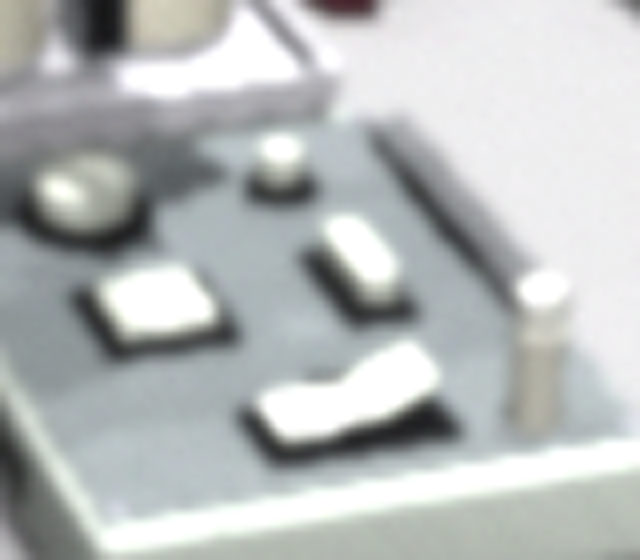

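The square cap at (155,300) sits visibly lower, about 2.5 px ≈ 8 mm, and stays down. Now the round key.

Call:
move_arm(rows=[{"tx":0.003,"ty":0.001,"tz":0.012,"ax":0,"ay":0.2,"az":-0.3,"jaw":255},{"tx":0,"ty":0,"tz":0.015,"ax":0,"ay":0,"az":0,"jaw":255},{"tx":0,"ty":0,"tz":0.009,"ax":0,"ay":0,"az":0,"jaw":255}])

```text
time: 7.4
tool_pos: [0.5623, 0.0621, 0.0509]
tool_rot: [0.002, 0.067, 0.998, -0.002]
contact_force: [-0.3, 0.0, 0.1]
gripper_width: 0.004
```

```bash
python3 go.py .561 .0655 .034
```

```text
pos [0.5623 0.0621 0.0509] d tool [0.0019 0.0032 0.0169] rot deg [-0.16  0.21 -0.15] F [-0.25  0.01  0.07]
```

Call:
move_arm(rows=[{"tx":0.001,"ty":0.003,"tz":0.003,"ax":0,"ay":0,"az":0,"jaw":255},{"tx":0,"ty":0,"tz":0.003,"ax":0,"ay":0,"az":0,"jaw":255},{"tx":0,"ty":0,"tz":0.003,"ax":0,"ay":0,"az":0,"jaw":255},{"tx":0,"ty":0,"tz":0.003,"ax":0,"ay":0,"az":0,"jaw":255},{"tx":0,"ty":0,"tz":0.003,"ax":0,"ay":0,"az":0,"jaw":255},{"tx":0,"ty":0,"tz":0.003,"ax":0,"ay":0,"az":0,"jaw":255},{"tx":0,"ty":0,"tz":0.003,"ax":0,"ay":0,"az":0,"jaw":255}])

```text
time: 8.1
tool_pos: [0.5596, 0.0643, 0.0337]
tool_rot: [-0.004, 0.068, 0.998, -0.002]
contact_force: [-10.5, -0.5, 18.2]
gripper_width: 0.0
```

The round key is at its hard stop (z 0.0337, 18 N). Now I'll hold it there for just over a second.

Call:
move_arm(rows=[{"tx":0,"ty":0,"tz":0.003,"ax":0,"ay":0,"az":0,"jaw":255},{"tx":0,"ty":0,"tz":0.003,"ax":0,"ay":0,"az":0,"jaw":255},{"tx":0,"ty":0,"tz":0.003,"ax":0,"ay":0,"az":0,"jaw":255},{"tx":0,"ty":0,"tz":0.003,"ax":0,"ay":0,"az":0,"jaw":255},{"tx":0,"ty":0,"tz":0.003,"ax":0,"ay":0,"az":0,"jaw":255},{"tx":0,"ty":0,"tz":0.003,"ax":0,"ay":0,"az":0,"jaw":255},{"tx":0,"ty":0,"tz":0.003,"ax":0,"ay":0,"az":0,"jaw":255},{"tx":0,"ty":0,"tz":0.003,"ax":0,"ay":0,"az":0,"jaw":255},{"tx":0,"ty":0,"tz":0.003,"ax":0,"ay":0,"az":0,"jaw":255},{"tx":0,"ty":0,"tz":0.003,"ax":0,"ay":0,"az":0,"jaw":255}])

```text
time: 9.1
tool_pos: [0.5592, 0.0641, 0.0337]
tool_rot: [-0.011, 0.067, 0.998, -0.004]
contact_force: [-10.0, -0.2, 16.0]
gripper_width: -0.001
```

Call:
move_arm(rows=[{"tx":0,"ty":0,"tz":0.003,"ax":0,"ay":0,"az":0,"jaw":255}])

```text
time: 9.2
tool_pos: [0.5592, 0.0642, 0.0337]
tool_rot: [-0.011, 0.066, 0.998, -0.004]
contact_force: [-9.7, 0.7, 16.5]
gripper_width: -0.0
```

Call:
move_arm(rows=[{"tx":0,"ty":0,"tz":-0.02,"ax":0,"ay":0,"az":0,"jaw":255},{"tx":0,"ty":0,"tz":-0.03,"ax":0,"ay":0,"az":0,"jaw":255},{"tx":0,"ty":0,"tz":-0.04,"ax":0,"ay":0,"az":0,"jaw":255},{"tx":0,"ty":0,"tz":-0.03,"ax":0,"ay":0,"az":0,"jaw":255},{"tx":0.04,"ty":0,"tz":-0.02,"ax":0,"ay":0,"az":0,"jaw":255},{"tx":0.04,"ty":0,"tz":0,"ax":0,"ay":0,"az":0,"jaw":255},{"tx":0.03,"ty":0,"tz":0,"ax":0,"ay":0,"az":0,"jaw":255},{"tx":0,"ty":0,"tz":0,"ax":0,"ay":0,"az":0,"jaw":255}])

```text
time: 10.0
tool_pos: [0.4532, 0.0791, 0.1835]
tool_rot: [-0.008, 0.067, 0.998, -0.005]
contact_force: [-0.1, 0.4, 0.3]
gripper_width: -0.0
```

```bash
python3 look.py side9; python3 - <<'E'
from plant import manip
import cv2
cv2.imwrite("pics/topend.png",manip.grab_frame("top")["color"][:,:,::-1])
E
```

```text
(no output)
```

View pics/side9.png

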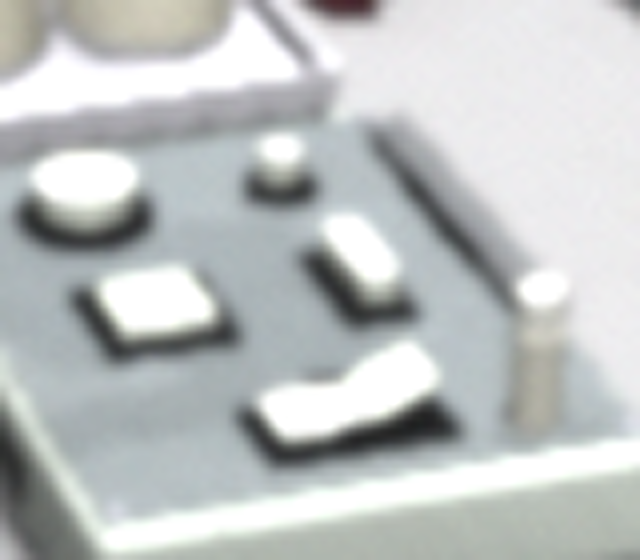

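View pics/topend.png

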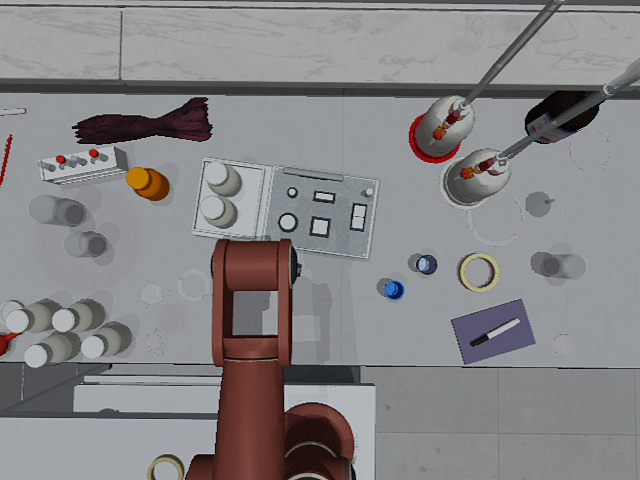

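The rocker is on at (340,400), the square cap stays down at (155,300), and the round cap is back out at (83,185). Everything else is where it was, and the arm is clear.

```bash
python3 -c "
from plant import manip
print(manip.job_done())"
```

```text
the job is handed in; nothing more can be done
None
```

The shaker is started as asked, and I handed the job in at about 10 s, with no verdict reported. With the closed fingertips I did these steps in order:
1. **Rocker:** I pressed its near end down to the hard stop, at 15–18 N.
2. **Square key:** I pushed it to its hard stop, at up to 26 N.
3. **Large round key:** I held it at its hard stop for at least 1.1 s, at about 16 N, then released it.

In the last pictures the rocker's near half is level and its far half is up. The square cap stays down and the round cap is back out. The bar key, small key, bottles, vial, cup and tape look unmoved. The arm is clear, with the contact force near zero.

**One check disagreed:** the real fingertips sat about 31 mm behind the reported TCP along the tool axis. Both cameras showed this, and so did the heights where contact began. I corrected for it when pressing; the sideways position agreed.

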